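# Stand the honey jar on its lid

### The job

A honey jar has been left lying on its side. Pick it up, turn it over and set it down gently upside down, standing on its dark lid in the middle of the round cork coaster, and let go, so that the last of the honey can run down to the lid. Leave the other jar, the mug, the pepper shaker and the sugar caddy where they are.

Things in the scene. Friction and masses are not known exactly. Their poses are not given: they have to be found in the camera images.
- honey_jar: Honey jar lying on its side: round glass, amber inside, dark lid (fixed), 65 mm across all along, 86 mm long, 0.26 to 0.43 kg; may roll if touched. Origin: centre of its glass bottom. z: along the jar's axis to the lid (last 15 mm; outer face at z = 86 mm); at the start level, pointing away from the robot within 45 degrees of straight ahead. Upside down, z points straight down.
- coaster: Round flat cork-brown coaster, fixed to the table, 116 mm across, 6 mm thick; origin: centre of its underside on the table, z up, top face at 6 mm. A flat blue square tile (105 mm, 6 mm thick) lies near it, is not the goal and does not matter; the two may change places.
- spare_jar: The other honey jar, just like the first but standing upright; 65 mm across, 86 mm tall. Origin: centre of its underside, z up. Bystander.
- left_mug: Mug, blue above and white below, 78 mm across, 92 mm tall, with a handle on one side (112 mm over all). Origin: middle of that length, at its underside, z up. Bystander.
- pepper_shaker: Glass shaker, white inside, with a light grey domed top, 44 mm across, 90 mm tall. Origin: centre of its underside, z up. Bystander.
- sugar_caddy: Black box with coloured sugar packets, 52 x 66 mm, 71 mm tall. Origin: centre of its underside, z up. Bystander.
Mind the look-alikes: they are no part of the job. What is meant by the coaster is not green, and is the smaller of those in its own colour.

How it is judged (in metres and radians):
On the way:
1. the honey jar is held lid down (within 45 degrees) in the fingers (angle between honey_jar's own z axis and vertical above 2.356 rad and contact force between the fingers and honey_jar above 1 N), for 0.1 s.
At the end, for the whole second after the job is handed in: The honey jar stands still, upside down on its lid on the round cork coaster: its axis within 10 degrees of straight down, centred within 20 mm of the coaster's centre, its bottom 87 to 97 mm above the coaster's underside (92 when it stands) (angle between honey_jar's own z axis and vertical above 2.967 rad and horizontal distance between honey_jar and coaster below 0.02 m and z of honey_jar in the frame of coaster between 0.087 and 0.097 m and linear speed of honey_jar below 0.02 m/s); the robot touches nothing.
It fails at once if the other jar is moved by more than 30 mm (distance of spare_jar from where it was at the start of the episode above 0.03 m).
It fails at once if the mug is moved by more than 30 mm (distance of left_mug from where it was at the start of the episode above 0.03 m).
It fails at once if the pepper shaker is moved by more than 30 mm (distance of pepper_shaker from where it was at the start of the episode above 0.03 m).
It fails at once if the sugar caddy is moved by more than 30 mm (distance of sugar_caddy from where it was at the start of the episode above 0.03 m).
It fails at once if the honey jar strikes or is pressed on the coaster with more than 60 N (contact force between honey_jar and coaster above 60 N).
It also fails if it takes over 40 s, if anything falls off the work surface, if the arm or the gripper's body presses on something with over 40 N, if the wrist force passes 120 N, or if a joint passes its speed limit or range.

### The arm

A 6-joint arm with a two-finger parallel gripper is mounted at the origin on a cart in front of the work surface, level with it; the furniture and walls round the work are solid. World frame = base frame: x ahead of the robot, y to its left, z up, the work surface at z = 0. Lengths are in m, angles in degrees, forces in N, time in s.
With the tool pointing down it reaches from about 0.25 to 0.725 m from the base axis. Payload 9.7 kg.
Tool frame: the origin (TCP) lies at the very end of the fingers, on their centre line; the grasp point (between the pads) lies 19 mm behind it; z points along the fingers, y is the direction in which the jaws open and shut (so a half turn about z gives the same grasp; the last joint's range is limited). The gripper opens to 85 mm and grips with 20 to 120 N. Pads are 22 mm wide; open, the fingers measure 114 mm over their backs; the gripper's body (76 mm by 85 mm) begins 54 mm behind the grasp point. The pads swing forward as they close: fully open they stand 13 mm farther back than shut.
Start: joints at [77.006, 4.979, 10.078, 95.1, 0, 90], TCP at [0.124, 0.536, 0.193] pointing down, gripper open.
Joint ranges: [-179.16, 179.16], [-48.56, 103.87], [-65.8, 70.77], [-126.05, 130.52], [-82.76, 87.17], [-180, 180]. Speed limits (degrees/s): [127.2, 127.2, 147.25, 180, 180, 180].

### API

Orientations are given as [roll, pitch, yaw] about the fixed x, y, z axes, in that order (R = Rz(yaw) Ry(pitch) Rx(roll)).
In Python, from workcell import bot, camera, ticket gives the robot as it stands.
- The arm moves only by the shell command python3 -m jog 'ROWS' [FORCE]. ROWS is a JSON object of lists of equal length, an entry for each row: "turn": the turn, a rotation vector about the world's x, y, z each as a share of 8 degrees, from -1 to 1, a list of three; "delta_pos": the shift along the world's x, y, z each as a share of 50 mm, from -1 to 1, a list of three; "hand": the opening, from -1 (shut) to 1 (fully open). A call has exactly 10 rows; each row shifts and turns the commanded pose from where the row before left it; what a row does not reach is not made up. A row lasts 1/10 s, in which the tool goes at most 50 mm and 8.59 degrees, less where a joint would pass 70% of its speed; a pose out of reach is approached as far as the arm can. A call with a number of a shift or a turn outside -1 to 1 is refused whole. A call with a gripper value outside its range is refused whole. The fingers move at their own pace and stop on an object; FORCE is the grip in N (left out, the last holds). Time passes only in rows, so rows that do not move let the fingers close, or fill a call up. It gives the time, the measured TCP pose, the force and the opening at its end, in the units of the state.
- bot.get_obs(): the state, without advancing time (a new reading comes with each control period).
- camera(name): name is "scene" or "top" or "wrist"; returns a dict with "frame" (420x560x3 uint8, red, green, blue), "range_z" (420x560 float32, m along the optical axis (not along the pixel's ray), 0 where there is no reading), "fx", "fy", "cx", "cy" (pixels), "extrinsics" (4x4, takes a point from world to camera coordinates); the wrist camera has in their place "mount" (4x4, takes a point from camera to tool coordinates, whose origin is the TCP and whose axes are the flange's). Camera axes: x right, y up, looking along -z (the intrinsics and any distortion apply to the point x, -y, -z); pixel columns grow to the right and rows downward; lengths in m; the calibration is good to about 2 mm. A picture is of the moment at which its call begins: read the wrist's pose just before it.
- ticket.job_done(): hands the job in, once; it reports no verdict.
The state is a dict: "time": time; "q": joint angles; "qd": joint speeds; "joint_efforts": joint torques, N m; "ee_pos": TCP position; "tcp_rot": TCP orientation; "wrist_force": force on the tool from outside, world axes, zero at the start; "torque": the same for the moment, N m; "opening": finger opening in m.
Only numpy, scipy, OpenCV 4.12 (cv2) and the standard library are available. Lean on these libraries where they do the work, as an engineer would, in place of code of your own. Each camera call takes 0.05 s, during which the arm holds its last target.

## Working session

There is one attempt and no reset: what is moved stays moved. The work goes in short steps, Python scripts to look and compute and a shell command to move; the robot and the scene stay as the last step left them, time stands still between calls to the robot, and variables do not carry over. Pictures are saved under pics/ and viewed, and the job is handed in when it is done.

```bash
ls; mkdir -p pics; cat > h.py <<'E'
import numpy as np, cv2
from workcell import bot, camera, ticket
from scipy.spatial.transform import Rotation as R
def save(n,im): cv2.imwrite('pics/'+n,im[...,::-1])
def pts(c):
    """world points per pixel"""
    h,w=c['range_z'].shape
    u,v=np.meshgrid(np.arange(w),np.arange(h)); d=c['range_z']
    P=np.stack([(u-c['cx'])/c['fx']*d,-(v-c['cy'])/c['fy']*d,-d,np.ones_like(d)],-1)
    return (P@np.linalg.inv(c['extrinsics']).T)[...,:3]
E
python3 - <<'E'
from h import *
print(bot.get_obs())
for n in('scene','top'):
    c=camera(n); save(n+'0.png',c['frame']); np.savez(n+'0.npz',**c)
    print(n,{k:(c[k] if np.size(c[k])<20 else c[k].shape) for k in c})
E
```

```text
pics
{'time': 0.0, 'q': array([7.70076328e+01, 5.01209257e+00, 1.00352200e+01, 9.50983628e+01,
       1.75522649e-05, 9.00000204e+01]), 'qd': array([-0.03488559,  0.06763367, -0.04766602, -0.05667522,  0.07691742,
       -0.01257491]), 'joint_efforts': array([ 6.14519831e-05, -5.20388496e+01,  4.64806259e+01,  1.63683062e-02,
       -4.38939799e-05, -6.66368933e-06]), 'ee_pos': array([0.12359216, 0.53566245, 0.19268043]), 'tcp_rot': array([-1.79924765e+02, -1.75255174e-05,  1.67007612e+02]), 'wrist_force': array([-1.07007462, -0.91114277, -0.23273448]), 'torque': array([ 0.01139967, -0.03280635, -0.06880914]), 'opening': 0.08560288321290715}
scene {'frame': (420, 560, 3), 'range_z': (420, 560), 'fx': 494.37051325909096, 'fy': 494.37051325909096, 'cx': 280.08804491057316, 'cy': 210.91696301718898, 'extrinsics': array([[ 0.65327673, -0.7570202 , -0.01224481, -0.39655413],
       [ 0.34764654,  0.28555877,  0.89308346, -0.24455324],
       [-0.67258561, -0.58768751,  0.44972435, -0.98650449],
       [ 0.        ,  0.        ,  0.        ,  1.        ]])}
top {'frame': (420, 560, 3), 'range_z': (420, 560), 'fx': 420.12313059761556, 'fy': 420.12313059761556, 'cx': 273.68636919995134, 'cy': 210.05612189984296, 'extrinsics': array([[ 0.02423897, -0.99967612,  0.00775456, -0.02844934],
       [ 0.9839805 ,  0.02522738,  0.17648219, -0.55321061],
       [-0.17662066,  0.00335259,  0.98427329, -1.30839487],
       [ 0.        ,  0.        ,  0.        ,  1.        ]])}
```

View pics/scene0.png

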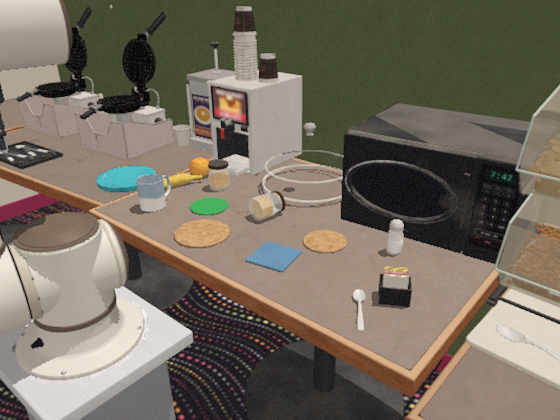

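View pics/top0.png

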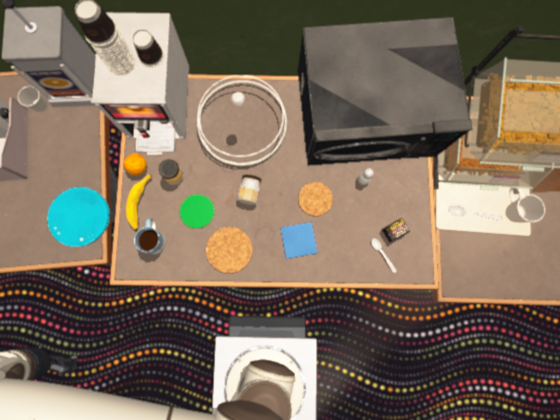

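Two cork-coloured discs: large at top (229,250), small at (316,199); there is also a green disc at (197,211). The description (not green, smaller in its colour) fits the small one at (316,199), which is next to the blue tile at (299,240). The lying jar is at top (249,191), lid at its far (upper) end; the standing jar is at (171,172).

```bash
python3 - <<'E'
from h import *
c=dict(np.load('top0.npz')); P=pts(c); f=c['frame']
save('crop0.png',cv2.resize(f[140:280,120:420],None,fx=2.6,fy=2.6,interpolation=cv2.INTER_CUBIC))
E=np.linalg.inv(c['extrinsics'])
def ray(u,v,z):
    d=E[:3,:3]@np.array([(u-c['cx'])/c['fx'],-(v-c['cy'])/c['fy'],-1]); o=E[:3,3]
    return o+d*(z-o[2])/d[2]
hsv=cv2.cvtColor(f,cv2.COLOR_RGB2HSV)
m=cv2.inRange(hsv,(8,110,120),(22,255,255))
n,l,s,ce=cv2.connectedComponentsWithStats(m)
for i in range(1,n):
    if s[i,4]>300 and 130<ce[i][1]<280 and 120<ce[i][0]<430:
        print(s[i],ce[i],ray(*ce[i],0.006),'depth med z',np.median(P[l==i],0))
        q=cv2.findContours((l==i).astype('uint8'),0,1)[0][0][:,0]
        w=np.array([ray(u,v,.006) for u,v in q]);print(' ext',np.ptp(w,0),(w.max(0)+w.min(0))/2)
# everything above the table
H=(P[...,2]>0.015)&(P[...,2]<0.13)&(P[...,0]>0.2)&(P[...,0]<0.75)&(abs(P[...,1])<0.42)
n,l,s,ce=cv2.connectedComponentsWithStats(H.astype('uint8'))
for i in range(1,n):
    if s[i,4]>60:
        p=P[l==i]; print(s[i],ce[i].round(),'min',p.min(0).round(3),'max',p.max(0).round(3))
E
```

```text
[ 110  133  450  175 4574] [299.46961084 252.89462178] [ 0.42106052 -0.10274982  0.006     ] depth med z [ 0.32464555 -0.13865147 -0.00146737]
 ext [5.55783037e-01 1.46017756e+00 4.44089210e-16] [ 0.53955234 -0.21307666  0.006     ]
[298 182  35  34 946] [315.12684989 198.43763214] [ 0.6046826  -0.15285666  0.006     ] depth med z [ 0.60433898 -0.15250889  0.00568222]
 ext [1.13779208e-01 1.14316001e-01 4.44089210e-16] [ 0.60495191 -0.15236804  0.006     ]
[ 206  227   47   46 1722] [228.76771196 249.59465738] [0.42609611 0.12922654 0.006     ] depth med z [0.42615947 0.12884221 0.00810077]
 ext [1.48363182e-01 1.51585472e-01 2.22044605e-16] [0.42709294 0.12875383 0.006     ]
[ 306  147   99   20 1159] [352. 156.] min [ 0.712 -0.42   0.015] max [ 0.75  -0.118  0.13 ]
[213 148  52  10  93] [238. 154.] min [0.719 0.022 0.069] max [0.749 0.188 0.083]
[146 151  19   5  71] [155. 153.] min [0.737 0.358 0.018] max [0.749 0.417 0.036]
[211 153  60  13 129] [242. 161.] min [0.71  0.002 0.015] max [0.749 0.202 0.025]
[158 160  25  24 447] [170. 172.] min [0.639 0.293 0.017] max [0.703 0.358 0.093]
[358 169  16  16 186] [366. 176.] min [ 0.654 -0.334  0.015] max [ 0.69  -0.294  0.093]
[237 175  24  30 543] [249. 189.] min [0.575 0.033 0.015] max [0.667 0.106 0.072]
[134 219  32  35 730] [149. 239.] min [0.405 0.336 0.016] max [0.514 0.415 0.099]
[383 220  19  23 231] [393. 231.] min [ 0.462 -0.42   0.016] max [ 0.533 -0.373  0.075]
```

View pics/crop0.png

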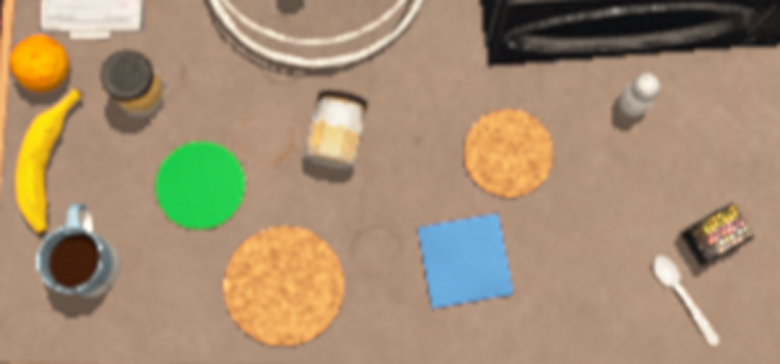

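The crop confirms it: the small cork disc (crop 508,153) measures 114 mm against the stated 116, and the large one is 150 mm. The jar's dark lid is at its far end. Next, the jar's axis.

```bash
python3 - <<'E'
from h import *
for n in('top','scene'):
    c=dict(np.load(n+'0.npz')); P=pts(c)
    H=(P[...,2]>0.012)&(P[...,2]<0.085)&(P[...,0]>0.54)&(P[...,0]<0.69)&(P[...,1]>0)&(P[...,1]<.15)
    nn,l,s,ce=cv2.connectedComponentsWithStats(H.astype('uint8'))
    i=1+np.argmax(s[1:,4]); p=P[l==i]
    r=cv2.minAreaRect((p[:,:2]*1000).astype('float32'));print(n,s[i],'xy rect mm',r, 'z pct',np.percentile(p[:,2],[2,50,98]).round(4))
    col=c['frame'][l==i].astype(int); dark=col.sum(1)<200
    print('lid dark pts',dark.sum(),np.median(p[dark],0), p[dark].min(0),p[dark].max(0)); 
    # ridge fit: top points
    t=p[p[:,2]>np.percentile(p[:,2],98)-.012]; 
    vx=cv2.fitLine(t[:,:2].astype('float32'),cv2.DIST_HUBER,0,.01,.01).ravel(); print('ridge',vx,'yaw',np.degrees(np.arctan2(vx[1],vx[0])))
    x,y,w,h=s[i,:4]; save(n+'jar.png',cv2.resize(c['frame'][y-15:y+h+15,x-15:x+w+15],None,fx=8,fy=8,interpolation=cv2.INTER_CUBIC))
E
```

```text
top [237 175  24  30 545] xy rect mm ((622.6570434570312, 68.923828125), (64.88583374023438, 86.83740234375), 80.18793487548828) z pct [0.0211 0.0591 0.0692]
lid dark pts 23 [0.66052852 0.06131202 0.06134418] [0.65333631 0.03265732 0.04604418] [0.6663962  0.08838678 0.07013468]
ridge [ 0.98644936 -0.16406612  0.6204502   0.06864922] yaw -9.442987
scene [249 190  37  28 711] xy rect mm ((624.4879760742188, 62.846153259277344), (70.26976776123047, 90.11759948730469), 79.72627258300781) z pct [0.0136 0.045  0.0642]
lid dark pts 39 [0.65526709 0.03087964 0.04508392] [0.64570818 0.02303165 0.01208122] [0.66215424 0.06030585 0.06325557]
ridge [ 0.9721562  -0.2343338   0.62081736  0.05398357] yaw -13.552356
```

View pics/topjar.png

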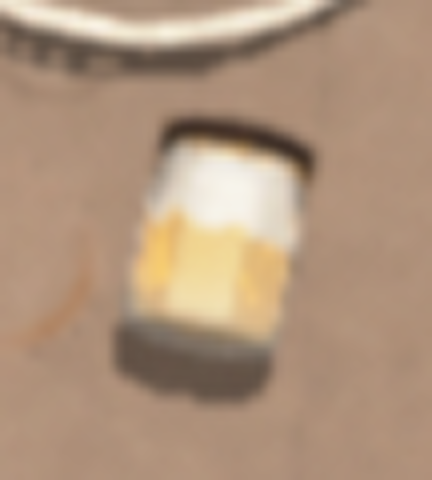

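View pics/scenejar.png

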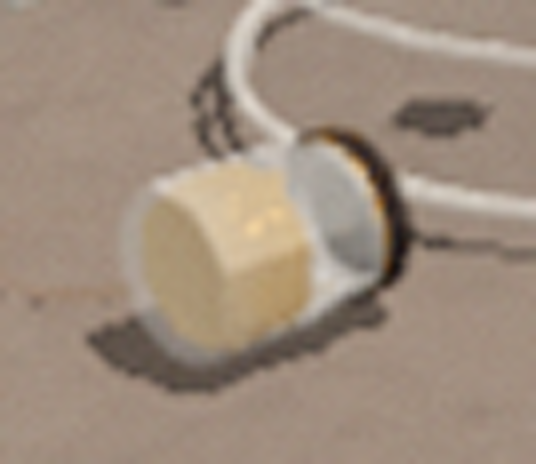

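Jar: 64.9 x 86.8 mm in the top view, which matches. Centre is about (0.622, 0.068) and the yaw about -10°.

Plan: grasp with the tool pitched 45° forward and down, jaws across the jar and nearer its glass bottom. A half turn about the tool axis then puts the lid straight down.

```bash
cat >> h.py <<'E'
def rot(): return R.from_euler('xyz',bot.get_obs()['tcp_rot'],degrees=True)
def target(head,th,sgn=1):
    h,t=np.radians([head,th]); z=np.array([np.cos(h)*np.cos(t),np.sin(h)*np.cos(t),-np.sin(t)])
    y=sgn*np.array([-np.sin(h),np.cos(h),0]); return R.from_matrix(np.stack([np.cross(y,z),y,z],1))
def delta(Rt,pt=None):
    o=bot.get_obs(); rv=(Rt*rot().inv()).as_rotvec(degrees=True)
    print('q',o['q'].round(1),'pos',o['ee_pos'].round(4),'F',o['wrist_force'].round(1),'open',round(o['opening'],4),'t',o['time'])
    print('rotvec deg',rv.round(2),'shares of 8',(rv/8).round(3),'norm',np.linalg.norm(rv).round(2))
    if pt is not None: d=np.array(pt)-o['ee_pos']; print('d',d.round(4),'shares',(d/.05).round(3))
E
python3 - <<'E'
from h import *
delta(target(-10,45),[.5466,.0804,.16])
E
```

```text
q [77.   5.  10.  95.1  0.  90. ] pos [0.1236 0.5357 0.1927] F [0.7 0.  0.4] open 0.0853 t 0.1
rotvec deg [ -8.91 -44.12   2.87] shares of 8 [-1.113 -5.515  0.358] norm 45.1
d [ 0.423  -0.4553 -0.0327] shares [ 8.46  -9.106 -0.655]
```

```bash
python3 -m jog '{"delta_pos":[[0.42,-0.455,0],[0.42,-0.455,0],[0.42,-0.455,0],[0.42,-0.455,0],[0.42,-0.455,0],[0.42,-0.455,0],[0.42,-0.455,0],[0.42,-0.455,0],[0.42,-0.455,0],[0.42,-0.455,0]],"turn":[[-0.056,-0.276,0.018],[-0.056,-0.276,0.018],[-0.056,-0.276,0.018],[-0.056,-0.276,0.018],[-0.056,-0.276,0.018],[-0.056,-0.276,0.018],[-0.056,-0.276,0.018],[-0.056,-0.276,0.018],[-0.056,-0.276,0.018],[-0.056,-0.276,0.018]],"hand":[1,1,1,1,1,1,1,1,1,1]}' 80
python3 - <<'E'
from h import *
delta(target(-10,45),[.5466,.0804,.16])
E
```

```text
time: 1.1
ee_pos: [0.3343, 0.3074, 0.1931]
tcp_rot: [179.7, 22.6, 168.4]
wrist_force: [-0.2, -0.8, -0.1]
opening: 0.0855
q [ 57.3 -19.9 -15.2  85.9 -20.9  67.2] pos [0.3343 0.3074 0.1931] F [-0.2 -0.8 -0.1] open 0.0855 t 1.1
rotvec deg [ -4.43 -21.95   1.39] shares of 8 [-0.554 -2.744  0.174] norm 22.44
d [ 0.2123 -0.227  -0.0331] shares [ 4.247 -4.539 -0.663]
```

```bash
python3 -m jog '{"delta_pos":[[0.42,-0.455,0],[0.42,-0.455,0],[0.42,-0.455,0],[0.42,-0.455,0],[0.42,-0.455,0],[0.42,-0.455,0],[0.42,-0.455,-0.15],[0.42,-0.455,-0.15],[0.42,-0.455,-0.15],[0.42,-0.455,-0.15]],"turn":[[-0.056,-0.275,0.018],[-0.056,-0.275,0.018],[-0.056,-0.275,0.018],[-0.056,-0.275,0.018],[-0.056,-0.275,0.018],[-0.056,-0.275,0.018],[-0.056,-0.275,0.018],[-0.056,-0.275,0.018],[-0.056,-0.275,0.018],[-0.056,-0.275,0.018]],"hand":[1,1,1,1,1,1,1,1,1,1]}'
python3 - <<'E'
from h import *
delta(target(-10,45),[.5466,.0804,.094])
o=bot.get_obs(); c=camera('wrist'); save('w1.png',c['frame']); print(c['mount'].round(4)); np.savez('w1.npz',pos=o['ee_pos'],rot=o['tcp_rot'],**c)
s=camera('scene'); save('s1.png',cv2.resize(s['frame'][110:290,120:400],None,fx=2.5,fy=2.5))
E
```

```text
time: 2.1
ee_pos: [0.5442, 0.0798, 0.163]
tcp_rot: [-180.0, 45.1, 170.1]
wrist_force: [1.0, 0.6, 0.5]
opening: 0.0852
q [ 20.5 -40.6 -42.2  47.5 -21.1  22.5] pos [0.5442 0.0798 0.163 ] F [1.  0.6 0.5] open 0.0852 t 2.1
rotvec deg [ 0.05  0.07 -0.05] shares of 8 [ 0.006  0.008 -0.007] norm 0.1
d [ 0.0024  0.0006 -0.069 ] shares [ 0.049  0.012 -1.38 ]
[[ 4.000e-04  9.652e-01  2.614e-01  6.620e-02]
 [ 1.000e+00 -1.000e-04 -1.100e-03  1.000e-04]
 [-1.000e-03  2.614e-01 -9.652e-01 -1.808e-01]
 [ 0.000e+00  0.000e+00  0.000e+00  1.000e+00]]
```

View pics/w1.png

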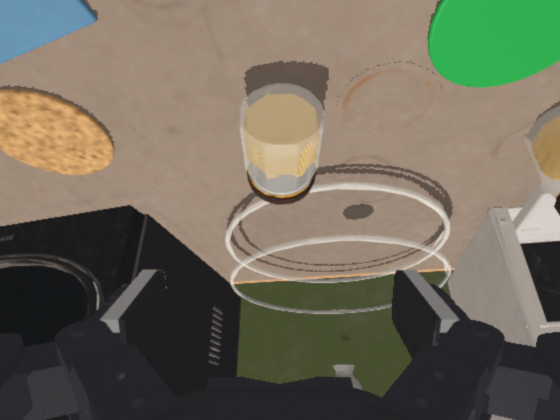

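View pics/s1.png

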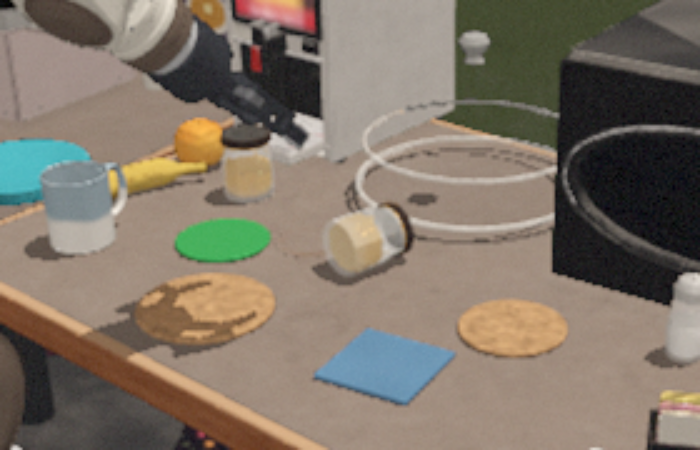

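Wrist view: the jar is centred at column ~281 between the finger tips (about 130 and 430), with its bottom face toward us and its axis nearly vertical. The scene view shows the path clear. I'll cross-check the jar with the wrist depth.

```bash
python3 - <<'E'
from h import *
c=dict(np.load('w1.npz'));T=np.eye(4);T[:3,:3]=R.from_euler('xyz',c['rot'],degrees=True).as_matrix();T[:3,3]=c['pos']
c['extrinsics']=np.linalg.inv(T@c['mount'])
P=pts(c)
H=(P[...,2]>0.010)&(P[...,2]<0.085)&(P[...,0]>0.54)&(P[...,0]<0.69)&(P[...,1]>0)&(P[...,1]<.15)
n,l,s,ce=cv2.connectedComponentsWithStats(H.astype('uint8')); i=1+np.argmax(s[1:,4]); p=P[l==i]
print(s[i],p.min(0).round(4),p.max(0).round(4), cv2.minAreaRect((p[:,:2]*1000).astype('float32')))
print('z pct',np.percentile(p[:,2],[1,50,99]).round(4))
hd=np.radians(-10);a=np.array([np.cos(hd),np.sin(hd),0]);b=np.array([-np.sin(hd),np.cos(hd),0])
print('along',np.percentile(p@a,[0,1,5,20,50,99,100]).round(4),'across',np.percentile(p@b,[0,.5,99.5,100]).round(4))
print('table z',np.median(P[100:160,350:380,2]))
print('expected bottom along',np.dot([.580,.0745,0],a),'axis across',np.dot([.622,.067,0],b))
E
```

```text
[ 239   91   85  114 7983] [0.5754 0.0305 0.01  ] [0.6693 0.1067 0.0665] ((623.337890625, 68.16224670410156), (64.81449890136719, 88.06442260742188), 80.45008087158203)
z pct [0.0114 0.0528 0.0656]
along [0.558  0.5589 0.5596 0.5616 0.5639 0.6411 0.6459] across [0.1427 0.1436 0.2067 0.208 ]
table z 0.0006498854208445287
expected bottom along 0.5582517075108943 axis across 0.1739912859606486
```

```bash
python3 -m jog '{"delta_pos":[[0.05,0.005,-0.38],[0.05,0.005,-0.38],[0.05,0.005,-0.38],[0.05,0.005,-0.38],[0.23,-0.04,-0.236],[0.23,-0.04,-0.236],[0.23,-0.04,-0.236],[0.23,-0.04,-0.236],[0.23,-0.04,-0.236],[0,0,0]],"turn":[[0,0,0],[0,0,0],[0,0,0],[0,0,0],[0,0,0],[0,0,0],[0,0,0],[0,0,0],[0,0,0],[0,0,0]],"hand":[1,1,1,1,1,1,1,1,1,1]}'
python3 - <<'E'
from h import *
delta(target(-10,45),[.6245,.0678,.0165])
o=bot.get_obs(); c=camera('wrist'); save('w2.png',c['frame'])
s=camera('scene'); save('s2.png',cv2.resize(s['frame'][110:290,180:460],None,fx=2.5,fy=2.5))
E
```

```text
time: 3.2
ee_pos: [0.6106, 0.072, 0.0262]
tcp_rot: [-179.9, 44.8, 170.1]
wrist_force: [0.1, 0.2, -0.1]
opening: 0.0852
q [ 16.1 -25.9 -49.5  24.7 -18.1  19.1] pos [0.6106 0.072  0.0262] F [ 0.1  0.2 -0.1] open 0.0852 t 3.2
rotvec deg [ 0.04 -0.23 -0.03] shares of 8 [ 0.005 -0.029 -0.004] norm 0.24
d [ 0.0139 -0.0042 -0.0097] shares [ 0.278 -0.085 -0.194]
```

View pics/w2.png

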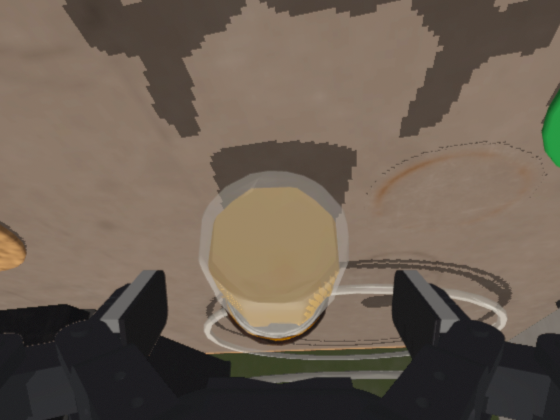

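View pics/s2.png

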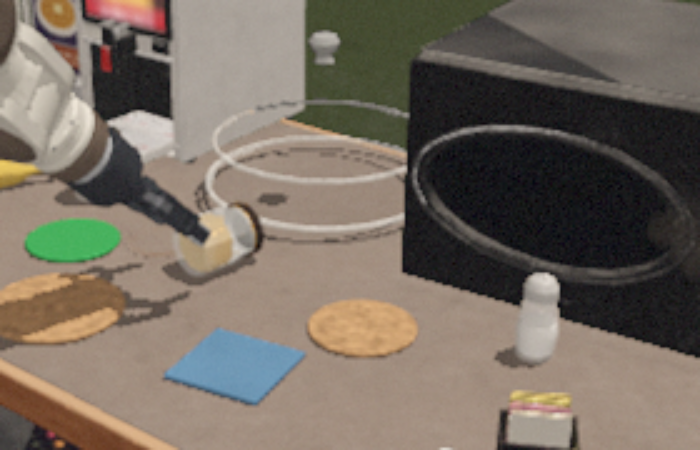

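Jaws straddle the jar (jar centre column ~274, jaw centre ~280, consistent with the remaining 2 mm sideways). Finish the approach and close.

```bash
python3 -m jog '{"delta_pos":[[0.095,-0.03,-0.065],[0.095,-0.03,-0.065],[0.09,-0.025,-0.065],[0,0,0],[0,0,0],[0,0,0],[0,0,0],[0,0,0],[0,0,0],[0,0,0]],"turn":[[0,0,0],[0,0,0],[0,0,0],[0,0,0],[0,0,0],[0,0,0],[0,0,0],[0,0,0],[0,0,0],[0,0,0]],"hand":[1,1,1,1,-1,-1,-1,-1,-1,-1]}' 70
python3 - <<'E'
from h import *
delta(target(-10,45),[.6245,.0678,.0165])
o=bot.get_obs(); c=camera('wrist'); save('w3.png',c['frame'])
E
```

```text
time: 4.3
ee_pos: [0.6263, 0.0679, 0.0212]
tcp_rot: [179.9, 45.2, 170.0]
wrist_force: [-8.2, 0.4, 10.8]
opening: 0.0559
q [ 15.  -23.3 -48.8  22.2 -17.4  18.2] pos [0.6263 0.0679 0.0212] F [-8.2  0.4 10.8] open 0.0559 t 4.3
rotvec deg [-0.03  0.19 -0.03] shares of 8 [-0.003  0.023 -0.004] norm 0.19
d [-0.0018 -0.0001 -0.0047] shares [-0.036 -0.003 -0.094]
```

View pics/w3.png

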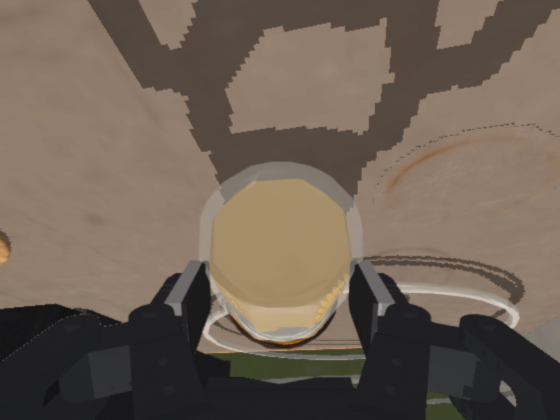

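The opening is 56 mm rather than 65, and there is about 13 N pushing back along the tool, so the pads are pinching off the jar's diameter. I'll measure where the pads sit before lifting.

```bash
python3 - <<'E'
from h import *
o=bot.get_obs(); c=camera('wrist');print(o['opening'],o['wrist_force'].round(1),o['ee_pos'].round(4))
h,w=c['range_z'].shape;u,v=np.meshgrid(np.arange(w),np.arange(h)); d=c['range_z']
C=np.stack([(u-c['cx'])/c['fx']*d,-(v-c['cy'])/c['fy']*d,-d,np.ones_like(d)],-1)
Q=(C@c['mount'].T)[...,:3]
for (a,b) in [(262,203),(265,195),(290,195),(315,185),(262,358),(290,365),(315,380),(340,170),(300,160),(360,160)]:
    print('px row,col',a,b,'tool',Q[a,b].round(4))
T=np.eye(4);T[:3,:3]=rot().as_matrix();T[:3,3]=o['ee_pos'];c['extrinsics']=np.linalg.inv(T@c['mount']);P=pts(c)
for n in('wrist','scene'):
    if n!='wrist': c=camera(n);P=pts(c); save('s3.png',cv2.resize(c['frame'][160:250,210:330],None,fx=6,fy=6,interpolation=cv2.INTER_CUBIC))
    H=(P[...,2]>0.008)&(P[...,2]<0.068)&(P[...,0]>0.54)&(P[...,0]<0.70)&(P[...,1]>0)&(P[...,1]<.15)
    f=c['frame'].astype(int); H&=(f[...,0]-f[...,2]>40)
    p=P[H]; print(n,H.sum(),p.min(0).round(4),p.max(0).round(4))
E
```

```text
0.05598370741007449 [-9.5 -0.2 11.1] [0.6263 0.068  0.0212]
px row,col 262 203 tool [ 0.0112 -0.0286 -0.0484]
px row,col 265 195 tool [ 0.0108 -0.0312 -0.0504]
px row,col 290 195 tool [ 0.0094 -0.0275 -0.068 ]
px row,col 315 185 tool [ 0.0074 -0.028  -0.0802]
px row,col 262 358 tool [ 0.0115  0.0299 -0.0491]
px row,col 290 365 tool [ 0.0102  0.0281 -0.0694]
px row,col 315 380 tool [ 0.0073  0.0304 -0.0802]
px row,col 340 170 tool [ 0.0166 -0.0244 -0.1067]
px row,col 300 160 tool [ 0.007  -0.0386 -0.0702]
px row,col 360 160 tool [ 0.0162 -0.0247 -0.1132]
wrist 17378 [0.5779 0.0387 0.0082] [0.6655 0.1024 0.0662]
scene 287 [0.5775 0.0287 0.0088] [0.6724 0.096  0.0657]
```

View pics/s3.png

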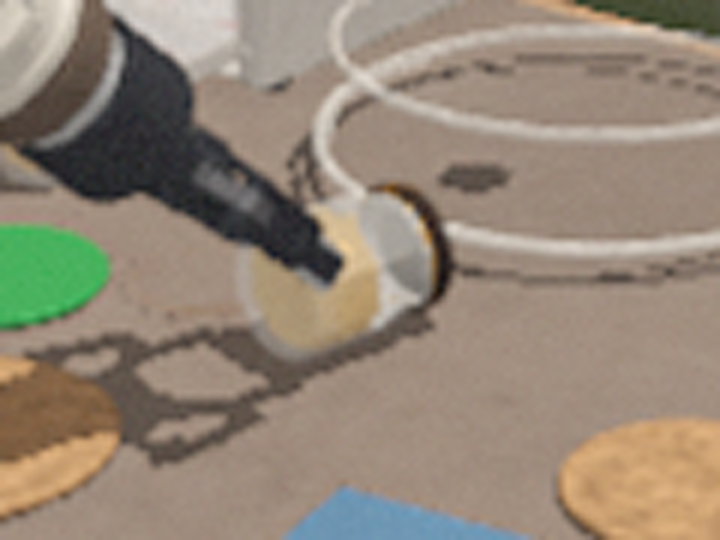

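```bash
python3 - <<'E'
from h import *
c=dict(np.load('w1.npz'))
h,w=c['range_z'].shape;u,v=np.meshgrid(np.arange(w),np.arange(h)); d=c['range_z']
C=np.stack([(u-c['cx'])/c['fx']*d,-(v-c['cy'])/c['fy']*d,-d,np.ones_like(d)],-1)
Q=(C@c['mount'].T)[...,:3]
print(c['fx'],c['cx'],c['cy'])
for side in (slice(90,180),slice(390,460)):
  for r in range(266,345,8):
    q=Q[r,side]; ok=(d[r,side]>0)&(d[r,side]<.22); 
    if ok.any(): q=q[ok]; print(r,ok.sum(),'first',q[0].round(3),'last',q[-1].round(3),'zmax',q[:,2].max().round(3))
E
```

```text
376.0394427326648 279.27288798431397 213.24511490240323
274 26 first [ 0.011 -0.049 -0.059] last [ 0.008 -0.042 -0.052] zmax -0.052
282 34 first [ 0.011 -0.049 -0.065] last [ 0.005 -0.042 -0.052] zmax -0.052
290 51 first [ 0.007 -0.056 -0.063] last [ 0.001 -0.042 -0.052] zmax -0.052
298 58 first [ 0.007 -0.056 -0.069] last [-0.001 -0.042 -0.054] zmax -0.054
306 66 first [ 0.007 -0.056 -0.075] last [-0.005 -0.042 -0.052] zmax -0.052
314 75 first [ 0.007 -0.056 -0.079] last [-0.008 -0.042 -0.054] zmax -0.054
322 76 first [ 0.013 -0.05  -0.093] last [-0.01  -0.042 -0.055] zmax -0.055
330 72 first [ 0.012 -0.048 -0.096] last [-0.011 -0.042 -0.06 ] zmax -0.06
338 69 first [ 0.012 -0.047 -0.099] last [-0.011 -0.042 -0.065] zmax -0.065
274 26 first [ 0.009  0.043 -0.054] last [ 0.011  0.05  -0.059] zmax -0.053
282 33 first [ 0.005  0.043 -0.053] last [ 0.011  0.05  -0.065] zmax -0.053
290 51 first [ 0.001  0.043 -0.052] last [ 0.007  0.056 -0.064] zmax -0.052
298 58 first [-0.001  0.043 -0.053] last [ 0.007  0.057 -0.068] zmax -0.053
306 67 first [-0.006  0.043 -0.051] last [ 0.007  0.056 -0.075] zmax -0.051
314 68 first [-0.008  0.043 -0.053] last [ 0.007  0.054 -0.08 ] zmax -0.053
322 67 first [-0.01   0.043 -0.055] last [ 0.012  0.048 -0.091] zmax -0.055
330 63 first [-0.01   0.043 -0.06 ] last [ 0.012  0.046 -0.096] zmax -0.06
338 57 first [-0.011  0.043 -0.064] last [ 0.012  0.044 -0.1  ] zmax -0.064
```

```bash
python3 - <<'E'
from h import *
o=bot.get_obs(); Rt=rot()
for n in('scene','top'):
    c=camera(n);P=pts(c);f=c['frame'].astype(int)
    q=Rt.inv().apply((P-o['ee_pos']).reshape(-1,3)).reshape(P.shape)
    m=(f.sum(-1)<170)&(abs(q[...,0])<.03)&(abs(q[...,1])<.07)&(q[...,2]>-.15)&(q[...,2]<.02)&(P[...,2]>.02)
    m&=c['range_z']>0
    print(n,m.sum(),'tool z pct',np.percentile(q[m][:,2],[50,90,95,99,100]).round(4)); i=np.argsort(q[m][:,2])[-8:]
    print(np.argwhere(m)[i].tolist(),q[m][i].round(3).tolist())
E
```

```text
scene 179 tool z pct [-0.1146 -0.0667 -0.0607 -0.0516  0.0163]
[[203, 264], [205, 264], [206, 264], [204, 265], [203, 265], [205, 265], [203, 266], [205, 283]] [[-0.001, -0.042, -0.058], [0.004, -0.045, -0.057], [0.006, -0.045, -0.054], [0.0, -0.042, -0.053], [-0.002, -0.04, -0.052], [0.002, -0.044, -0.052], [-0.004, -0.041, -0.05], [-0.029, -0.036, 0.016]]
top 216 tool z pct [-0.1174 -0.0949 -0.0929 -0.0885 -0.0773]
[[204, 257], [204, 256], [200, 230], [200, 231], [199, 233], [205, 257], [200, 236], [201, 236]] [[-0.012, -0.04, -0.092], [-0.011, -0.037, -0.091], [-0.007, 0.046, -0.091], [-0.007, 0.043, -0.09], [-0.011, 0.037, -0.089], [-0.006, -0.04, -0.088], [-0.004, 0.029, -0.081], [0.002, 0.029, -0.077]]
```

Both the wrist and scene cameras put the finger tips about 50 mm behind the reported TCP, about 40 mm short of the stated geometry. I'll use this measured geometry, open, and re-look at the jar.

```bash
python3 -m jog '{"delta_pos":[[0,0,0],[0,0,0],[0,0,0],[0,0,0],[0,0,0],[0,0,0],[0,0,0],[0,0,0],[0,0,0],[0,0,0]],"turn":[[0,0,0],[0,0,0],[0,0,0],[0,0,0],[0,0,0],[0,0,0],[0,0,0],[0,0,0],[0,0,0],[0,0,0]],"hand":[1,1,1,1,1,1,1,1,1,1]}' 
cat >> h.py <<'E'
def wristw():
    o=bot.get_obs(); c=camera('wrist'); T=np.eye(4);T[:3,:3]=R.from_euler('xyz',o['tcp_rot'],degrees=True).as_matrix();T[:3,3]=o['ee_pos'];c['extrinsics']=np.linalg.inv(T@c['mount']);c['P']=pts(c);c['Q']=R.from_matrix(T[:3,:3]).inv().apply((c['P']-T[:3,3]).reshape(-1,3)).reshape(c['P'].shape);return c
E
python3 - <<'E'
from h import *
c=wristw();P=c['P'];save('w4.png',c['frame'])
f=c['frame'].astype(int)
H=(P[...,2]>0.010)&(P[...,2]<0.08)&(P[...,0]>0.54)&(P[...,0]<0.69)&(P[...,1]>0)&(P[...,1]<.15)&((c['Q'][...,2]>-.047))
n,l,s,ce=cv2.connectedComponentsWithStats(H.astype('uint8')); i=1+np.argmax(s[1:,4]); p=P[l==i]
print(s[i],p.min(0).round(4),p.max(0).round(4), cv2.minAreaRect((p[:,:2]*1000).astype('float32')))
hd=np.radians(-10);a=np.array([np.cos(hd),np.sin(hd),0]);b=np.array([-np.sin(hd),np.cos(hd),0])
print('along',np.percentile(p@a,[0,1,5,20,50,99,100]).round(4),'across',np.percentile(p@b,[0,.5,99.5,100]).round(4))
delta(target(-10,45),[.6511,.0630,-.0128])
E
```

```text
time: 5.55
ee_pos: [0.6252, 0.0677, 0.0186]
tcp_rot: [-180.0, 45.0, 170.1]
wrist_force: [-0.2, -0.1, 0.4]
opening: 0.0855
[  195   184   167    86 11633] [0.5773 0.0419 0.01  ] [0.592  0.1064 0.0463] ((584.9520874023438, 74.30530548095703), (64.64131164550781, 7.078968048095703), 81.31829071044922)
along [0.559  0.5601 0.5609 0.5624 0.564  0.5658 0.5668] across [0.1425 0.1434 0.2064 0.2071]
q [ 15.  -23.2 -48.9  22.2 -17.3  18.2] pos [0.6252 0.0677 0.0187] F [ 0.6 -0.3 -1.1] open 0.0855 t 5.6
rotvec deg [ 0.   -0.02 -0.04] shares of 8 [ 0.001 -0.003 -0.005] norm 0.05
d [ 0.0259 -0.0047 -0.0315] shares [ 0.518 -0.093 -0.629]
```

View pics/w4.png

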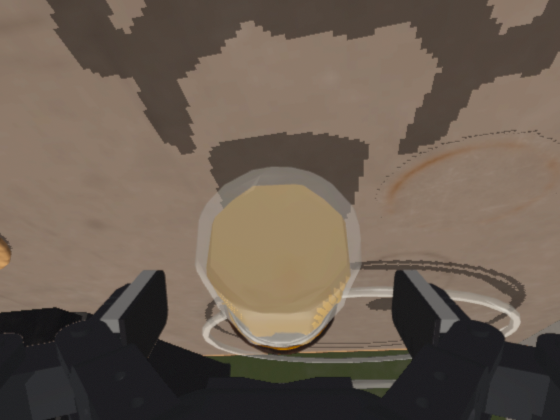

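The jar hasn't moved and is centred between the jaws (column ~279). Advance without closing yet.

```bash
python3 -m jog '{"delta_pos":[[0.08,-0.015,-0.095],[0.08,-0.015,-0.095],[0.08,-0.015,-0.095],[0.08,-0.015,-0.095],[0.08,-0.015,-0.095],[0.08,-0.015,-0.095],[0,0,0],[0,0,0],[0,0,0],[0,0,0]],"turn":[[0,0,0],[0,0,0],[0,0,0],[0,0,0],[0,0,0],[0,0,0],[0,0,0],[0,0,0],[0,0,0],[0,0,0]],"hand":[1,1,1,1,1,1,1,1,1,1]}' 
python3 - <<'E'
from h import *
c=wristw();save('w5.png',c['frame'])
s=camera('scene'); save('s5.png',cv2.resize(s['frame'][160:250,210:330],None,fx=6,fy=6,interpolation=cv2.INTER_CUBIC))
delta(target(-10,45),[.6511,.0630,-.0128])
E
```

```text
time: 6.6
ee_pos: [0.6493, 0.0633, -0.0094]
tcp_rot: [180.0, 45.0, 170.0]
wrist_force: [0.4, -0.7, 0.6]
opening: 0.0853
q [ 13.6 -17.2 -48.2  16.5 -16.4  17.1] pos [ 0.6493  0.0633 -0.0095] F [0.5 0.6 0.3] open 0.0856 t 6.7
rotvec deg [ 0.    0.   -0.05] shares of 8 [ 0.     0.    -0.006] norm 0.05
d [ 0.0018 -0.0003 -0.0033] shares [ 0.037 -0.005 -0.066]
```

View pics/w5.png

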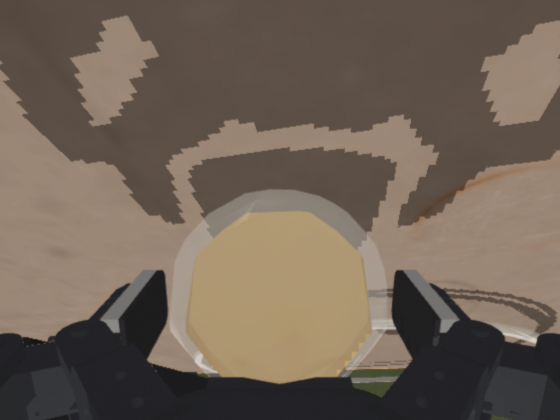

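View pics/s5.png

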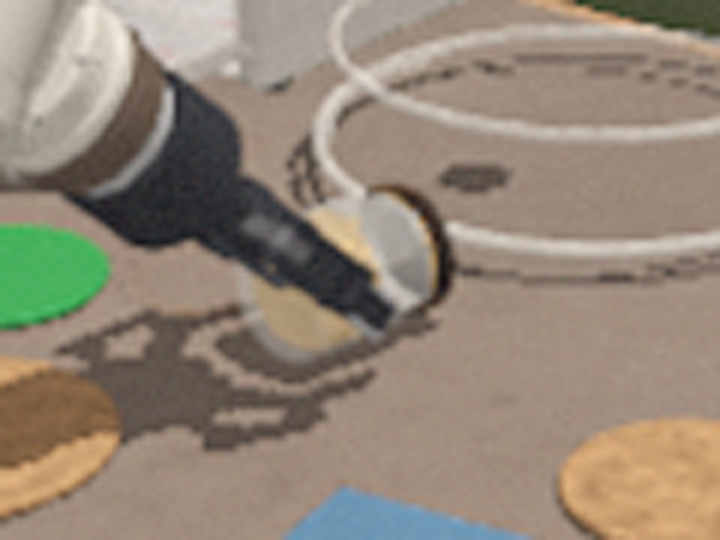

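No contact yet, and the fingers now span the jar at its waist. Last 3 mm, then close.

```bash
python3 -m jog '{"delta_pos":[[0.04,-0.005,-0.05],[0,0,0],[0,0,0],[0,0,0],[0,0,0],[0,0,0],[0,0,0],[0,0,0],[0,0,0],[0,0,0]],"turn":[[0,0,0],[0,0,0],[0,0,0],[0,0,0],[0,0,0],[0,0,0],[0,0,0],[0,0,0],[0,0,0],[0,0,0]],"hand":[1,1,-1,-1,-1,-1,-1,-1,-1,-1]}' 70
python3 - <<'E'
from h import *
delta(target(-10,45),[.6511,.0630,-.0128])
c=wristw();save('w6.png',c['frame'])
E
```

```text
time: 7.7
ee_pos: [0.6513, 0.0629, -0.0121]
tcp_rot: [-180.0, 45.0, 170.0]
wrist_force: [-0.1, 0.4, 3.0]
opening: 0.0639
q [ 13.5 -16.6 -48.1  16.  -16.4  17.1] pos [ 0.6513  0.0629 -0.0121] F [-0.1  0.4  3. ] open 0.0639 t 7.7
rotvec deg [ 0.   -0.   -0.04] shares of 8 [ 0.    -0.    -0.005] norm 0.04
d [-0.0002  0.0001 -0.0007] shares [-0.004  0.002 -0.014]
```

View pics/w6.png

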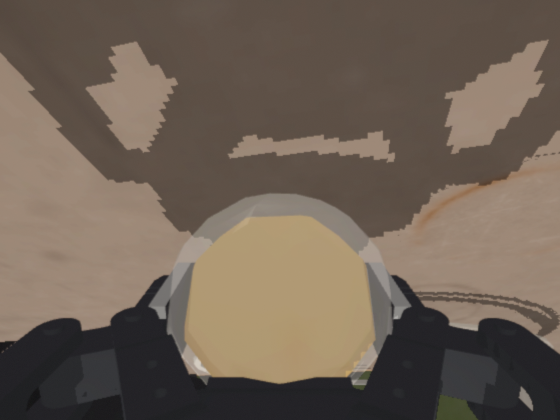

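Opening 63.9 mm, essentially the jar's 65 mm diameter. Lift and yaw to heading -32°, which keeps the last joint within range for the half turn.

```bash
python3 -m jog '{"delta_pos":[[0,0,0.2],[0,0,0.3],[0,0,0.6],[0,0,0.6],[0,0,0.6],[0,0,0.6],[0,-0.2,0.2],[0,-0.2,0],[0,-0.2,0],[0,0,0]],"turn":[[0,0,0],[0,0,0],[0,0,0],[0,0,0],[0,0,-0.55],[0,0,-0.55],[0,0,-0.55],[0,0,-0.55],[0,0,-0.55],[0,0,0]],"hand":[-1,-1,-1,-1,-1,-1,-1,-1,-1,-1]}' 
python3 - <<'E'
from h import *
delta(target(-32,45),[.6434,-.1765,.14])
s=camera('scene'); save('s7.png',cv2.resize(s['frame'][110:290,180:460],None,fx=2.5,fy=2.5))
E
```

```text
time: 8.75
ee_pos: [0.6509, 0.033, 0.1418]
tcp_rot: [-179.9, 44.9, 148.1]
wrist_force: [-0.5, -0.6, -4.8]
opening: 0.064
q [ 18.6 -15.  -27.1  45.7 -33.1  40.7] pos [0.6509 0.033  0.1418] F [-0.5 -0.6 -4.8] open 0.064 t 8.75
rotvec deg [ 0.02 -0.16 -0.01] shares of 8 [ 0.002 -0.021 -0.002] norm 0.17
d [-0.0075 -0.2095 -0.0018] shares [-0.15  -4.191 -0.036]
```

View pics/s7.png

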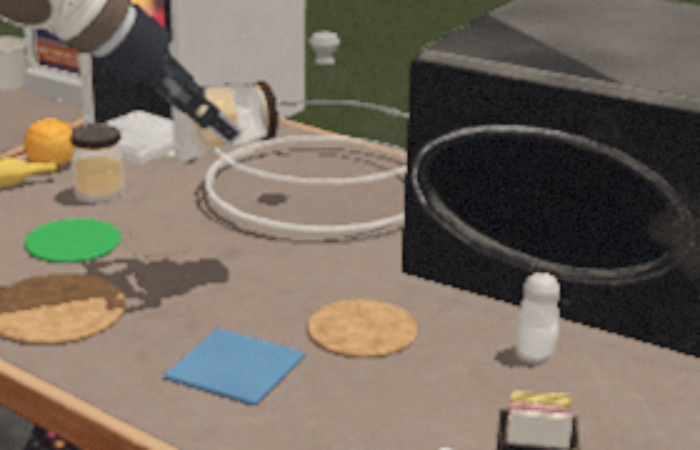

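Jar is held level. Now the half turn about the tool axis (7.2° per row, 25 rows); I'll shift sideways only after the lid has swung away from the microwave.

```bash
python3 -m jog '{"delta_pos":[[0,0,0],[0,0,0],[0,0,0],[0,0,0],[0,0,0],[0,0,0],[0,0,0],[0,0,0],[0,0,0],[0,0,0]],"turn":[[-0.54,0.337,0.636],[-0.54,0.337,0.636],[-0.54,0.337,0.636],[-0.54,0.337,0.636],[-0.54,0.337,0.636],[-0.54,0.337,0.636],[-0.54,0.337,0.636],[-0.54,0.337,0.636],[-0.54,0.337,0.636],[-0.54,0.337,0.636]],"hand":[-1,-1,-1,-1,-1,-1,-1,-1,-1,-1]}' 
python3 - <<'E'
from h import *
delta(target(-32,45,-1),[.6434,-.1765,.14])
E
```

```text
time: 9.8
ee_pos: [0.6506, 0.033, 0.1421]
tcp_rot: [-136.4, 12.3, -134.6]
wrist_force: [-0.2, -0.8, -4.5]
opening: 0.0638
q [ 18.6 -15.2 -27.2  45.6 -33.  -31.7] pos [0.6506 0.033  0.1421] F [-0.2 -0.8 -4.5] open 0.0638 t 9.8
rotvec deg [-64.53  40.22  76.06] shares of 8 [-8.066  5.027  9.507] norm 107.55
d [-0.0072 -0.2095 -0.0021] shares [-0.144 -4.191 -0.041]
```

```bash
python3 -m jog '{"delta_pos":[[0,-0.28,0],[0,-0.28,0],[0,-0.28,0],[0,-0.28,0],[0,-0.28,0],[-0.02,-0.28,0],[-0.02,-0.28,0],[-0.02,-0.28,0],[-0.02,-0.28,0],[-0.02,-0.28,0]],"turn":[[-0.538,0.335,0.634],[-0.538,0.335,0.634],[-0.538,0.335,0.634],[-0.538,0.335,0.634],[-0.538,0.335,0.634],[-0.538,0.335,0.634],[-0.538,0.335,0.634],[-0.538,0.335,0.634],[-0.538,0.335,0.634],[-0.538,0.335,0.634]],"hand":[-1,-1,-1,-1,-1,-1,-1,-1,-1,-1]}' 
python3 - <<'E'
from h import *
delta(target(-32,45,-1),[.6434,-.1765,.10])
E
```

```text
time: 10.8
ee_pos: [0.6455, -0.1074, 0.1421]
tcp_rot: [-149.6, -34.9, -77.6]
wrist_force: [-0.3, 0.5, -4.8]
opening: 0.0639
q [   1.7  -21.9  -33.5   38.5  -23.  -119. ] pos [ 0.6455 -0.1074  0.1421] F [-0.3  0.5 -4.8] open 0.0639 t 10.8
rotvec deg [-21.56  13.47  25.24] shares of 8 [-2.695  1.684  3.155] norm 35.82
d [-0.0021 -0.0691 -0.0421] shares [-0.041 -1.382 -0.841]
```

```bash
python3 -m jog '{"delta_pos":[[-0.01,-0.276,0],[-0.01,-0.276,0],[-0.01,-0.276,0],[-0.01,-0.276,0],[0,-0.276,0],[0,0,0],[0,0,0],[0,0,0],[0,0,0],[0,0,0]],"turn":[[-0.539,0.337,0.631],[-0.539,0.337,0.631],[-0.539,0.337,0.631],[-0.539,0.337,0.631],[-0.539,0.337,0.631],[0,0,0],[0,0,0],[0,0,0],[0,0,0],[0,0,0]],"hand":[-1,-1,-1,-1,-1,-1,-1,-1,-1,-1]}' 
cat > j.py <<'E'
from h import *
delta(target(-32,45,-1),[.6434,-.1765,.0207])
import sys
tag=sys.argv[1]
o=bot.get_obs();Rt=rot()
for n in('scene','top'):
    c=camera(n);P=pts(c);f=c['frame'];np.savez(n+tag+'.npz',**c)
    b=(slice(130,290),slice(250,400)) if n=='scene' else (slice(140,240),slice(250,380))
    save(n+tag+'.png',cv2.resize(f[b],None,fx=4,fy=4,interpolation=cv2.INTER_CUBIC))
E
python3 j.py 8
```

```text
time: 11.8
ee_pos: [0.6443, -0.1755, 0.1426]
tcp_rot: [-179.6, -45.1, -32.6]
wrist_force: [-0.6, 1.0, -4.1]
opening: 0.0642
q [  -6.9  -22.2  -34.    35.9  -17.5 -161.2] pos [ 0.6443 -0.1755  0.1426] F [-0.6  1.  -4.1] open 0.0642 t 11.8
rotvec deg [-0.23  0.22  0.31] shares of 8 [-0.029  0.027  0.039] norm 0.44
d [-0.0009 -0.001  -0.1219] shares [-0.017 -0.02  -2.438]
```

View pics/scene8.png

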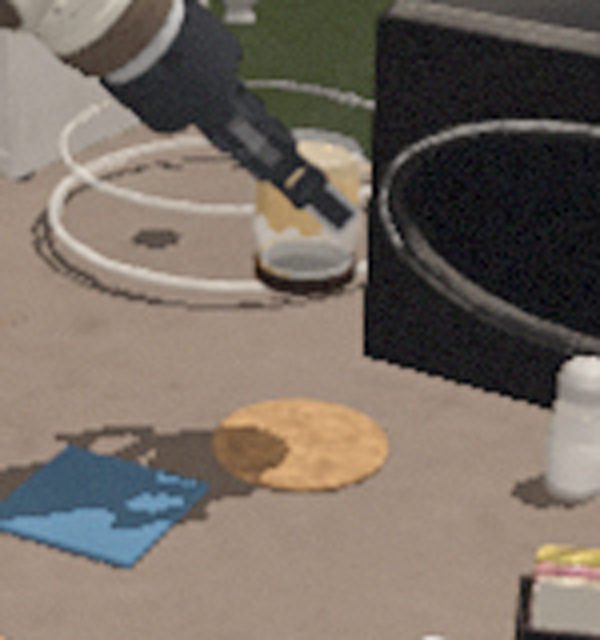

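View pics/top8.png

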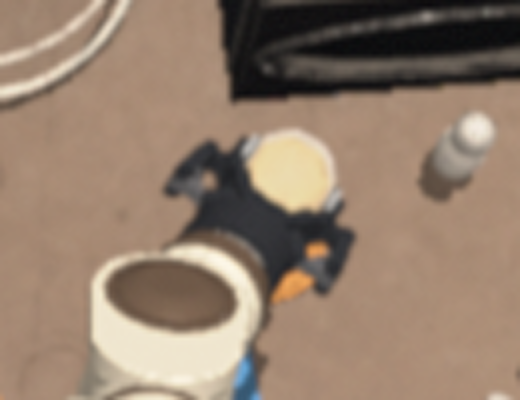

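The jar hangs lid down, roughly vertical, above the coaster. Measuring its tilt and centre.

```bash
python3 - <<'E'
from h import *
ax=None
for n in('top','scene'):
    c=dict(np.load(n+'8.npz'));P=pts(c);f=c['frame'].astype(int)
    H=(P[...,2]>.10)&(P[...,2]<.24)&(abs(P[...,0]-.605)<.06)&(abs(P[...,1]+.152)<.06)
    tool=rot().inv().apply((P-bot.get_obs()['ee_pos']).reshape(-1,3)).reshape(P.shape)
    H&=~((abs(tool[...,0])<.016)&(abs(abs(tool[...,1])-.042)<.014))&(c['range_z']>0)
    dark=f.sum(-1)<130
    p=P[H]; print(n,H.sum(),p.min(0).round(4),p.max(0).round(4))
    t=P[H&(P[...,2]>.205)]; 
    if len(t)>20:
        print(' top face',len(t),'z med',np.median(t[:,2]).round(4),'rect',cv2.minEnclosingCircle((t[:,:2]*1000).astype('float32')))
        A=np.c_[t[:,:2]-t[:,:2].mean(0),np.ones(len(t))]; k=np.linalg.lstsq(A,t[:,2],rcond=None)[0]; print(' plane slope deg',np.degrees(np.arctan(k[:2])).round(1))
    for lo,hi in((.125,.145),(.145,.165),(.165,.185),(.185,.205)):
        q=P[H&(P[...,2]>lo)&(P[...,2]<hi)]
        if len(q)>25:
            # circle fit
            A=np.c_[2*q[:,:2],np.ones(len(q))];s=np.linalg.lstsq(A,(q[:,:2]**2).sum(1),rcond=None)[0]; print(' band',lo,len(q),'ctr',s[:2].round(4),'r',np.sqrt(s[2]+s[0]**2+s[1]**2).round(4))
# edges in scene image
c=dict(np.load('scene8.npz'));P=pts(c);f=c['frame']
H=(P[...,2]>.12)&(P[...,2]<.225)&(abs(P[...,0]-.605)<.05)&(abs(P[...,1]+.152)<.05)
for r in range(160,206,4):
    x=np.where(H[r])[0]; print(r,x.min() if len(x) else None,x.max() if len(x) else None,end=' | ')
E
```

```text
top 382 [ 0.547  -0.1963  0.2024] [ 0.6379 -0.0924  0.2399]
 top face 359 z med 0.2094 rect ((588.7490234375, -142.0960235595703), 63.26326370239258)
 plane slope deg [-14.4   6.9]
scene 762 [ 0.545  -0.2016  0.1229] [ 0.6409 -0.1101  0.2395]
 top face 203 z med 0.2082 rect ((585.9530639648438, -155.49156188964844), 55.805702209472656)
 plane slope deg [-11.3   7.7]
 band 0.125 190 ctr [ 0.6061 -0.1555] r 0.0301
 band 0.145 164 ctr [ 0.6066 -0.1551] r 0.0316
 band 0.165 115 ctr [ 0.6071 -0.1545] r 0.0324
 band 0.185 80 ctr [ 0.5851 -0.1734] r 0.031
160 None None | 164 325 338 | 168 326 341 | 172 325 340 | 176 313 340 | 180 313 340 | 184 313 340 | 188 314 339 | 192 314 338 | 196 314 339 | 200 316 337 | 204 None None |
```

```bash
python3 - <<'E'
from h import *
c=dict(np.load('top8.npz'));P=pts(c);f=c['frame'].astype(int)
H=(f.min(-1)>110)&(P[...,2]>.2)&(P[...,2]<.225)&(P[...,0]>.565)&(abs(P[...,1]+.152)<.045)
n,l,s,ce=cv2.connectedComponentsWithStats(H.astype('uint8'));i=1+np.argmax(s[1:,4]);p=P[l==i]
print(s[i],p.min(0).round(4),p.max(0).round(4),np.median(p,0).round(4),cv2.minEnclosingCircle((p[:,:2]*1000).astype('float32')))
A=np.c_[p[:,:2]-p[:,:2].mean(0),np.ones(len(p))];k=np.linalg.lstsq(A,p[:,2],rcond=None)[0];print(np.degrees(np.arctan(k[:2])).round(1))
E
```

```text
[311 173  23  20 344] [ 0.5804 -0.1844  0.2001] [ 0.6379 -0.1192  0.2163] [ 0.6094 -0.1539  0.2086] ((607.1216430664062, -152.3391571044922), 37.77385711669922)
[ 1.2 -0.9]
```

Tilt ~1.5°, centre ≈ (0.607, -0.153) against the coaster's (0.605, -0.1525). Descend to about 15 mm above it.

```bash
python3 -m jog '{"delta_pos":[[-0.02,0,-0.3],[-0.02,0,-0.3],[0,0,-0.3],[0,0,-0.3],[0,0,-0.3],[0,0,-0.3],[0,0,-0.25],[0,0,0],[0,0,0],[0,0,0]],"turn":[[0,0,0],[0,0,0],[0,0,0],[0,0,0],[0,0,0],[0,0,0],[0,0,0],[0,0,0],[0,0,0],[0,0,0]],"hand":[-1,-1,-1,-1,-1,-1,-1,-1,-1,-1]}' 
python3 j.py 9
```

```text
time: 12.9
ee_pos: [0.6429, -0.1761, 0.0416]
tcp_rot: [-179.5, -45.2, -32.7]
wrist_force: [-0.1, 0.7, -2.8]
opening: 0.0642
q [  -7.   -18.3  -42.9   23.1  -17.5 -161.3] pos [ 0.6429 -0.1761  0.0416] F [-0.1  0.7 -2.8] open 0.0642 t 12.9
rotvec deg [-0.19  0.31  0.33] shares of 8 [-0.024  0.038  0.041] norm 0.49
d [ 0.0005 -0.0004 -0.0209] shares [ 0.01  -0.007 -0.417]
```

View pics/scene9.png

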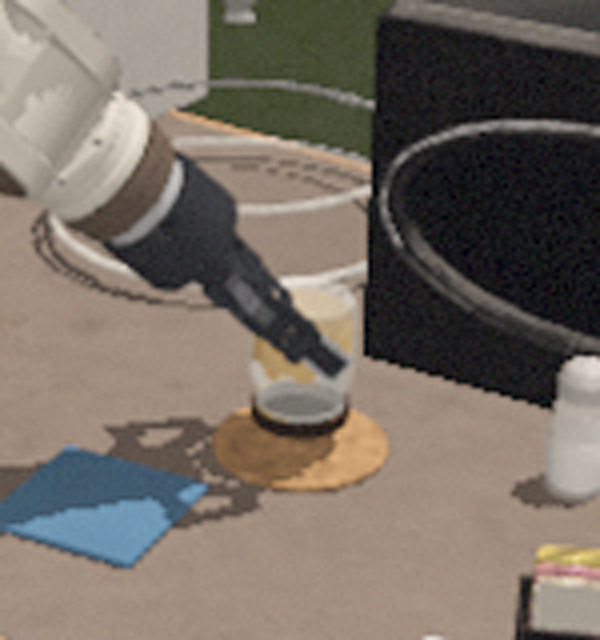

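```bash
python3 -m jog '{"delta_pos":[[0,0,-0.04],[0,0,-0.04],[0,0,-0.04],[0,0,-0.03],[0,0,-0.03],[0,0,-0.03],[0,0,-0.03],[0,0,-0.03],[0,0,-0.03],[0,0,0]],"turn":[[0,0,0],[0,0,0],[0,0,0],[0,0,0],[0,0,0],[0,0,0],[0,0,0],[0,0,0],[0,0,0],[0,0,0]],"hand":[-1,-1,-1,-1,-1,-1,-1,-1,-1,-1]}' 
python3 j.py 10
```

```text
time: 14.0
ee_pos: [0.642, -0.1761, 0.0247]
tcp_rot: [-179.6, -45.0, -32.6]
wrist_force: [0.2, 0.2, -3.9]
opening: 0.0635
q [  -7.   -17.3  -44.    21.   -17.5 -161.3] pos [ 0.642  -0.1761  0.0247] F [ 0.2  0.2 -3.9] open 0.0635 t 14.0
rotvec deg [-0.21  0.18  0.33] shares of 8 [-0.026  0.022  0.042] norm 0.43
d [ 0.0014 -0.0004 -0.004 ] shares [ 0.028 -0.008 -0.081]
```

View pics/scene10.png

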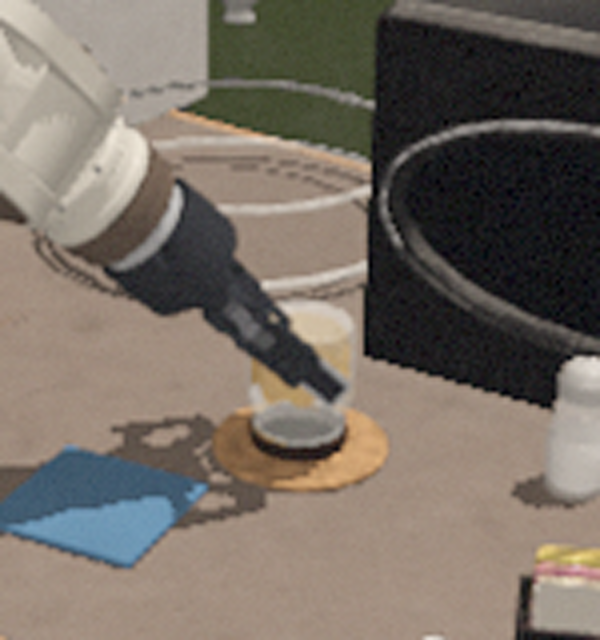

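```bash
python3 -m jog '{"delta_pos":[[0,0,-0.012],[0,0,-0.012],[0,0,-0.012],[0,0,-0.012],[0,0,-0.012],[0,0,-0.012],[0,0,-0.012],[0,0,0],[0,0,0],[0,0,0]],"turn":[[0,0,0],[0,0,0],[0,0,0],[0,0,0],[0,0,0],[0,0,0],[0,0,0],[0,0,0],[0,0,0],[0,0,0]],"hand":[-1,-1,-1,-1,-1,-1,-1,-1,-1,-1]}' 
```

```text
time: 15.1
ee_pos: [0.6435, -0.1767, 0.0237]
tcp_rot: [-179.5, -45.3, -32.7]
wrist_force: [-6.5, 0.3, 8.3]
opening: 0.0641
```

Contact: wrist z force went from -4 to +8 N. Relieve the press slightly, then open.

```bash
python3 -m jog '{"delta_pos":[[0,0,0.02],[0,0,0.02],[0,0,0],[0,0,0],[0,0,0],[0,0,0],[0,0,0],[0,0,0],[0,0,0],[0,0,0]],"turn":[[0,0,0],[0,0,0],[0,0,0],[0,0,0],[0,0,0],[0,0,0],[0,0,0],[0,0,0],[0,0,0],[0,0,0]],"hand":[-1,-1,-1,-1,1,1,1,1,1,1]}' 
python3 j.py 11
```

```text
time: 16.1
ee_pos: [0.6421, -0.1761, 0.0229]
tcp_rot: [-179.6, -45.1, -32.6]
wrist_force: [0.3, 1.3, -1.0]
opening: 0.0854
q [  -7.   -17.1  -44.2   20.7  -17.5 -161.3] pos [ 0.6421 -0.1761  0.0229] F [ 0.3  1.3 -1. ] open 0.0854 t 16.1
rotvec deg [-0.21  0.2   0.33] shares of 8 [-0.026  0.025  0.041] norm 0.44
d [ 0.0013 -0.0004 -0.0022] shares [ 0.025 -0.009 -0.043]
```

View pics/scene11.png

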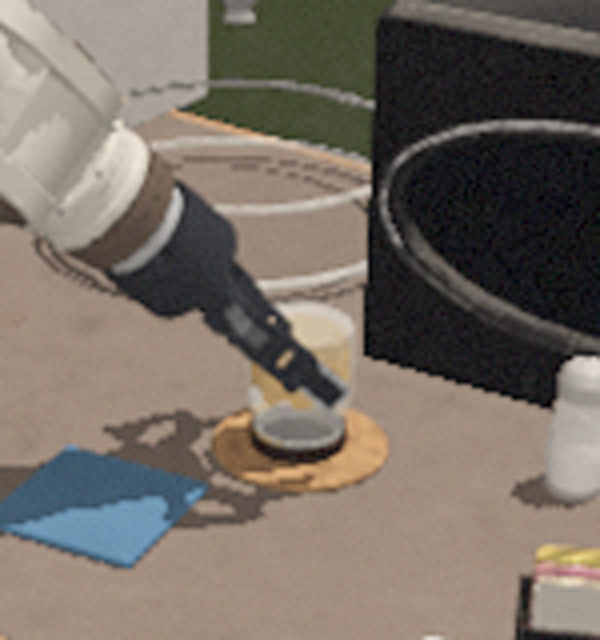

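View pics/top11.png

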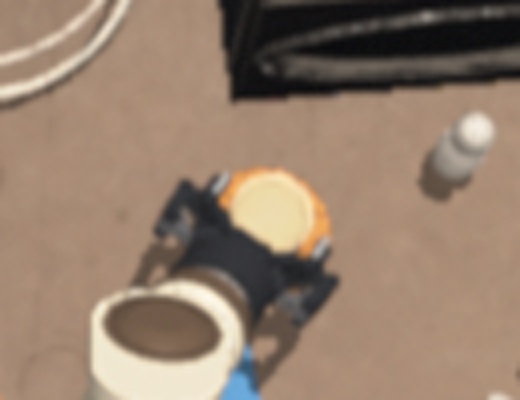

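Released, jar standing. Retract straight back along the tool axis.

```bash
python3 -m jog '{"delta_pos":[[-0.07,0.045,0.085],[-0.07,0.045,0.085],[-0.07,0.045,0.085],[-0.14,0.09,0.17],[-0.21,0.135,0.255],[-0.21,0.135,0.255],[-0.21,0.135,0.255],[-0.21,0.135,0.255],[-0.21,0.135,0.255],[-0.21,0.135,0.255]],"turn":[[0,0,0],[0,0,0],[0,0,0],[0,0,0],[0,0,0],[0,0,0],[0,0,0],[0,0,0],[0,0,0],[0,0,0]],"hand":[1,1,1,1,1,1,1,1,1,1]}' 
python3 -m jog '{"delta_pos":[[-0.2,0.13,0.25],[-0.2,0.13,0.25],[-0.2,0.13,0.25],[-0.2,0.13,0.25],[-0.2,0.13,0.25],[0,0,0],[0,0,0],[0,0,0],[0,0,0],[0,0,0]],"turn":[[0,0,0],[0,0,0],[0,0,0],[0,0,0],[0,0,0],[0,0,0],[0,0,0],[0,0,0],[0,0,0],[0,0,0]],"hand":[1,1,1,1,1,1,1,1,1,1]}' 
python3 j.py 12; python3 - <<'E'
from h import *
for n in('top','scene'):
    c=dict(np.load(n+'12.npz'));P=pts(c);f=c['frame'].astype(int)
    H=(P[...,2]>.07 if n=='top' else P[...,2]>.015)&(P[...,2]<.12)&(abs(P[...,0]-.605)<.06)&(abs(P[...,1]+.152)<.06)
    p=P[H];print(n,H.sum(),p.min(0).round(4),p.max(0).round(4),np.median(p,0).round(4),cv2.minEnclosingCircle((p[:,:2]*1000).astype('float32')))
    for lo,hi in((.02,.04),(.04,.06),(.06,.085)):
        q=P[H&(P[...,2]>lo)&(P[...,2]<hi)]
        if len(q)>25:
            A=np.c_[2*q[:,:2],np.ones(len(q))];s=np.linalg.lstsq(A,(q[:,:2]**2).sum(1),rcond=None)[0]; print(' band',lo,len(q),'ctr',s[:2].round(4),'r',np.sqrt(s[2]+s[0]**2+s[1]**2).round(4))
E
```

```text
time: 17.2
ee_pos: [0.561, -0.124, 0.1218]
tcp_rot: [-179.6, -45.1, -32.6]
wrist_force: [-0.6, -0.5, 0.5]
opening: 0.0854
time: 18.2
ee_pos: [0.5116, -0.0921, 0.1823]
tcp_rot: [-179.7, -45.0, -32.6]
wrist_force: [0.9, -0.6, 0.1]
opening: 0.0853
q [   5.3  -43.1  -40.8   53.8  -25.4 -151.3] pos [ 0.5116 -0.0921  0.1823] F [ 0.9 -0.6  0.1] open 0.0853 t 18.2
rotvec deg [-0.2   0.14  0.35] shares of 8 [-0.025  0.017  0.044] norm 0.43
d [ 0.1318 -0.0844 -0.1616] shares [ 2.636 -1.688 -3.233]
top 363 [ 0.5693 -0.1852  0.0704] [ 0.6333 -0.1185  0.0982] [ 0.6012 -0.1501  0.0895] ((602.7894897460938, -150.78269958496094), 34.55730438232422)
 band 0.06 42 ctr [ 0.5958 -0.1492] r 0.0256
scene 893 [ 0.5677 -0.1916  0.0151] [ 0.6363 -0.1218  0.0928] [ 0.5858 -0.1682  0.0666] ((603.6409301757812, -156.33993530273438), 36.651573181152344)
 band 0.02 143 ctr [ 0.6035 -0.1568] r 0.03
 band 0.04 189 ctr [ 0.6044 -0.1562] r 0.032
 band 0.06 236 ctr [ 0.6029 -0.1571] r 0.0307
```

View pics/scene12.png

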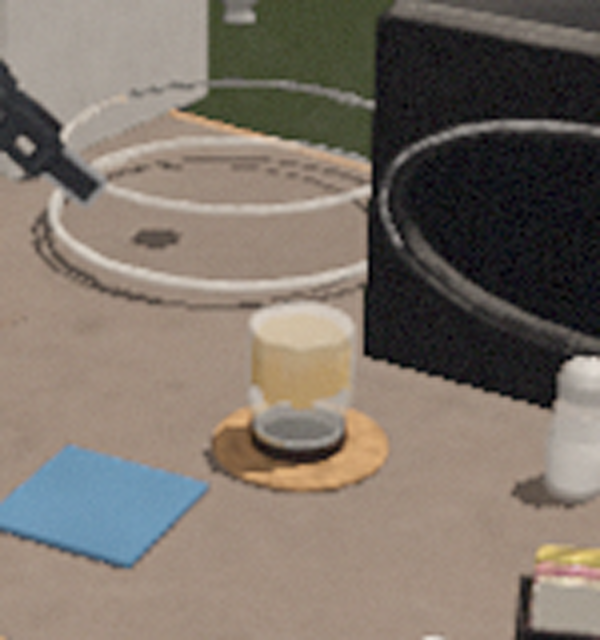

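View pics/top12.png

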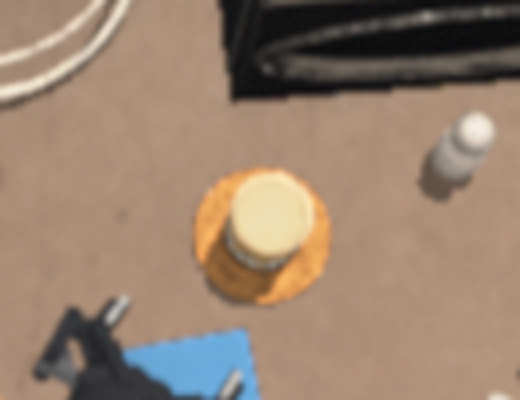

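The jar stands on its lid, upright, with its centre about 2–5 mm from the coaster's. The robot is clear and nothing else has moved.

```bash
python3 -c "
from workcell import ticket
print(ticket.job_done())"
```

```text
the job is handed in; nothing more can be done
None
```

The honey jar is standing upside down on its lid on the small round cork coaster, released, and the job is handed in. It took about 18 s of robot time.

I gripped it with the tool pitched 45° forward and down. I then lifted it, turned it half round about the tool axis and lowered it in small steps. When it touched the coaster, the wrist z force changed by about 12 N.

**Last checks:**
- The jar's centre is about 2–3 mm from the coaster's centre in the top view and about 4–5 mm in the scene view, both inside the 20 mm limit.
- Its bottom is at about z 0.09 m.
- Its axis looked vertical in both views, and tilt measured about 1.5° before it was lowered.
- The gripper is open and well clear, and no wrist force remained.
- The robot kept clear of the other jar, mug, shaker and caddy. I did not re-measure their positions at the end.

**What disagreed:** The finger tips were about 40 mm short of the reported TCP, seen by both the wrist and scene cameras. Because of that the first grasp pinched above the jar's widest point, with a 56 mm opening. I opened, confirmed the jar had not moved, advanced along the tool and gripped again at 64 mm, against the jar's 65 mm diameter.

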